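Find and take the released battery pack off the scanner charger in a food pantry

ROBOT

A 6-joint arm with a two-finger parallel gripper is mounted at the origin on the work surface. World frame = base frame: x ahead of the robot, y to its left, z up, the work surface at z = 0. Lengths are in m, angles in degrees, forces in N, time in s.
With the tool pointing down it reaches from about 0.35 to 1 m from the base axis. Payload 7.1 kg.
Tool frame: the origin (TCP) lies at the very end of the fingers, on their centre line; the grasp point (between the pads) lies 19 mm behind it; z points along the fingers, y is the line along which they close (so a half turn about z gives the same grasp; the last joint's range is limited). The gripper opens to 85 mm and grips with 20 to 120 N. Pads are 22 mm wide; open, the fingers measure 114 mm over their backs; the gripper's body (76 mm by 85 mm) begins 54 mm behind the grasp point. The pads swing forward as they close: fully open they stand 13 mm farther back than shut.
Start: joints at [64.4, 24.242, 93.386, -0, 62.372, -1.089], TCP at [0.259, 0.569, 0.231] pointing down, gripper open.
Joint ranges: [-172.04, 172.04], [-51.8, 120.97], [4.93, 147.93], [-75.15, 255.16], [6.16, 154.13], [-145.62, 145.62]. Speed limits (degrees/s): [136.94, 136.94, 172.46, 180, 180, 180].

INTERFACE

Orientations are given as a 3x3 rotation matrix whose columns are the frame's x, y, z axes.
In Python, from station import * gives the robot as it stands.
- The arm moves only by the tool apply_moves, never from a script. Its argument "commands" is a list of rows, each an object with "translation": the shift along the tool's x, y, z in cm, a list of three; "rotation": the turn, a rotation vector about the tool's x, y, z in rad, a list of three; "fingers": the finger opening in cm, from 0 to 8.54. A call has 1 to 20 rows; each row is the pose to reach, as a shift and turn from the pose commanded when the call began, along the tool's axes at that moment; what a row does not reach only later rows make up. A row lasts 1/8 s, in which the tool goes at most 62.5 mm and 10.7 degrees, less where a joint would pass 70% of its speed; a pose out of reach is approached as far as the arm can. A call with a gripper value outside its range is refused whole. The fingers move at their own pace and stop on an object; "force" is the grip in N (left out, the last holds). Time passes only in rows, so rows that repeat a pose let the fingers close. It gives the time, the measured TCP pose, the force, the opening and the grip force at its end, in the units of the state.
- get_state(): the state, without advancing time (a new reading comes with each control period).
- capture(name): name is "side" or "top" or "wrist"; returns the picture (400x640x3 uint8, blue, green, red); there is no depth.
- get_calibration(name): a dict with "fx", "fy", "cx", "cy" (pixels), "extrinsics" (4x4, takes a point from camera to world coordinates); the wrist camera has in their place "T_tool_cam" (4x4, takes a point from camera to tool coordinates, whose origin is the TCP and whose axes are the flange's). Camera axes: x right, y down, z forward; pixel columns grow to the right and rows downward; lengths in m; the calibration is good to about 2 mm. A picture is of the moment at which its call begins: read the wrist's pose just before it. get_calibration takes no time and is no camera call.
- sign_off(): hands the job in; it is judged then, once.
Trained networks look in the newest picture that a camera, given by its name, has taken for a name from the list of things; names that differ only in an ending like _2 or _b are one class to them, and where a whole thing is asked for, a point or a joint stands for the part that bears it (a point fixed in the world has none). Each returns a list of dicts, best first, with "p" (0 to 1); they miss things now and then, are a little off and sometimes report something else, mostly with a low value. They report only what shows in the picture. A call takes as long as a camera call. They do not tell look-alikes from the thing itself.
- search_frame(target, camera): "box" ([left, top, right, bottom] in pixels, round what is visible of it).
- regions_of(target, camera): "pixels" (400x640 bool, what is visible of it) and "box" ([left, top, right, bottom] in pixels, round what is visible of it).
- mark_of(target, camera): "point" ([row, column] in pixels: a listed point, or the origin of a listed thing).
The state is a dict: "clock": time; "qpos": joint angles; "joint_vel": joint speeds; "joint_torque": joint torques, N m; "eef_pos": TCP position; "eef_rot": TCP orientation; "ft_force": force on the tool from outside, world axes, zero at the start; "torque": the same for the moment, N m; "grip_width": finger opening in m; "grasp_force": force on a finger pad.
Only numpy, scipy, OpenCV 4.12 (cv2) and the standard library are available. Lean on these libraries where they do the work, as an engineer would, in place of code of your own. Each camera call takes 0.05 s, during which the arm holds its last target. There are 200 camera calls.

TASK

Press the charging dock's release plunger down to its stop and hold it there for about a second; this frees one of the two battery packs, and nothing shows which. Then tug the packs straight out of their tilted sockets in turn: pull out the one that gives way against its sprung catch and stand it upright on its contact end in the empty cardboard tray. Leave the other pack, which stays locked, seated in the dock, and do not disturb the cans and the jar.

Things in the scene. Friction and masses are not known exactly. Their poses are not given: they have to be found in the camera images.
- dock: Grey plastic battery charging dock, bolted down, 135 (x) by 270 mm (y); origin on the bench under its middle, z up, front is -x. Its upper block, up to 100 mm high, is tilted 25 degrees and holds two sockets side by side along y; their way out is (-0.423, 0, 0.906) in dock axes. The switch post with the plunger stands at dock (5, -103) mm, 60 by 56 mm, 85 mm high.
- socket_a (a point): Centre of the mouth of one socket, at dock (0, -15, 75) mm: 28 by 38 (y) mm, 34 mm deep along the tilted axis. A catch inside holds the pack by its grooves. In one of the two sockets, at random, it is sprung and gives way to a straight pull of about 10 to 25 N, with some drag after; in the other it is locked: the pack moves 1 or 2 mm and stops dead. Its axes are the dock's.
- socket_b (a point): Centre of the mouth of the other socket, the same, at dock (0, 75, 75) mm.
- plunger_top (a point): Top centre of the black mushroom-shaped plunger head (40 mm across, flat middle 24 mm across), 113 mm above the bench when up. It is pressed straight down, vertically.
- plunger (a joint): Travel of the plunger in m: 0 up, 0.010 at its stop. Spring: about 3 N to start it, 8 N at the stop; it springs back when let go.
- pack_a_centre (a point): Centre of the battery pack that starts in socket_a: black, 26 (x) by 36 (y) by 120 mm (z), about 160 g (varies). z runs from the contact end (60 mm below) to the free end. Seated, the lower 34 mm are in the socket 86 mm stand out; its y is the dock's y. With its play it leans up to 4 degrees more. Grooves 2.5 mm deep, 12 mm high, 16 mm from the contact end, in the +-y sides.
- pack_b_centre (a point): The same of the other, identical pack, which starts in socket_b.
- tray: Open empty cardboard tray fixed on the bench, outside 160 (x) by 180 (y) by 50 mm high, walls and floor 5 mm thick; origin at the centre of its underside.
- soup_can_centre (a point): Centre of a loose soup can, 66 mm diameter, 100 mm high. Bystander.
- paste_can_centre (a point): Centre of a loose small tomato-paste can, 60 mm diameter, 60 mm high. Bystander.
- jar_centre (a point): Centre of a loose glass jar, 64 mm diameter, 100 mm high. Bystander.
Not all that is in view belongs to the job. Leave any pink look-alike of the part that bears pack_a_centre alone. Of the things that look like the tray, take the one that is nearest to the robot's base at the start.

How it is judged (in metres and radians):
On the way, in this order (a step that is already met when the one before it is completed fails the run):
1. the plunger is held at its stop (within 1.5 mm) for 0.6 s with both packs still seated (value of joint plunger above 0.0085 m and distance of each of pack_a_centre, pack_b_centre from where it was at the start of the episode below 0.008 m), for 0.6 s.
2. one pack has been pulled out of its socket (distance of any of pack_a_centre, pack_b_centre from where it was at the start of the episode above 0.045 m), for 0.1 s.
At the end, for the whole second after the job is handed in: One pack stands upright (within 0.12 rad) on its contact end on the tray's floor, let go and at rest; the other is still seated (within 8 mm of its start); the plunger is up again (within 3 mm); cans and jar within 20 mm of their starts (((x of pack_a_centre in the frame of tray between -0.075 and 0.075 m and y of pack_a_centre in the frame of tray between -0.085 and 0.085 m and z of pack_a_centre in the frame of tray between 0.06 and 0.07 m and angle between pack_a_centre's own z axis and vertical below 0.12 rad and linear speed of pack_a below 0.02 m/s and distance of pack_b_centre from where it was at the start of the episode below 0.008 m) or (x of pack_b_centre in the frame of tray between -0.075 and 0.075 m and y of pack_b_centre in the frame of tray between -0.085 and 0.085 m and z of pack_b_centre in the frame of tray between 0.06 and 0.07 m and angle between pack_b_centre's own z axis and vertical below 0.12 rad and linear speed of pack_b below 0.02 m/s and distance of pack_a_centre from where it was at the start of the episode below 0.008 m)) and value of joint plunger below 0.003 m and distance of each of soup_can_centre, paste_can_centre, jar_centre from where it was at the start of the episode below 0.02 m); the robot touches nothing.
It fails at once if both packs are out of place by 12 mm or more (distance of each of pack_a_centre, pack_b_centre from where it was at the start of the episode above 0.012 m).
It fails at once if a can or the jar is knocked 50 mm or more (distance of any of soup_can_centre, paste_can_centre, jar_centre from where it was at the start of the episode above 0.05 m).
It also fails if it takes over 70 s, if anything falls off the work surface, if the arm or the gripper's body presses on something with over 40 N, if the wrist force passes 120 N, or if a joint passes its speed limit or range.

## Working session

There is one attempt and no reset: what is moved stays moved. The work goes in short steps, Python scripts to look and compute and a tool call to move; the robot and the scene stay as the last step left them, time stands still between calls to the robot, and variables do not carry over. Pictures are saved under pics/ and viewed, at most 10 in all, crops included, and the job is handed in when it is done.

Besides the shell and the picture viewer there is one more tool, called after "Emit:" in YAML: its name, and indented under it one key for each argument. apply_moves: Moves the arm, as the interface text tells. Its arguments: {"type":"object","properties":{"commands":{"type":"array"},"force":{"type":"number"}},"required":["commands"]}

```bash
ls; mkdir -p pics; python3 - <<'E'
from station import *
import cv2, numpy as np
s=get_state(); print(s['clock'],s['eef_pos'],s['eef_rot'],s['ft_force'])
for c in ['side','top']:
    im=capture(c); cv2.imwrite(f'pics/{c}0.png',im)
    k=get_calibration(c); print(c,k)
    for t in ['dock','socket_a','plunger_top','pack_a_centre','tray','soup_can_centre','paste_can_centre','jar_centre']:
        print(t,[(np.round(r['point']).tolist(),round(r['p'],2)) for r in mark_of(t,c)][:4])
print(get_calibration('wrist'))
E
```

```text
pics
0.0 [0.25904019 0.56817241 0.23052751] [[-9.09867318e-01  4.14898775e-01 -6.85921741e-04]
 [ 4.14899341e-01  9.09866199e-01 -1.42692028e-03]
 [ 3.20695306e-05 -1.58289661e-03 -9.99998747e-01]] [-0.9755438  -0.30821824 -0.17142382]
side {'fx': 462.89009747887576, 'fy': 462.89009747887576, 'cx': 322.2245080268829, 'cy': 201.27409270379917, 'extrinsics': array([[ 0.92163815, -0.2894583 ,  0.25845117,  0.22915488],
       [-0.38769229, -0.65823576,  0.64530642, -0.89800891],
       [-0.0166675 , -0.69493854, -0.71887594,  1.06044625],
       [ 0.        ,  0.        ,  0.        ,  1.        ]])}
dock [([170.0, 288.0], 0.82)]
socket_a [([142.0, 276.0], 0.95), ([158.0, 286.0], 0.76)]
plunger_top [([169.0, 296.0], 0.42)]
pack_a_centre [([151.0, 284.0], 0.65), ([223.0, 290.0], 0.16)]
tray [([270.0, 341.0], 0.9), ([318.0, 434.0], 0.84)]
soup_can_centre [([187.0, 393.0], 0.64), ([163.0, 358.0], 0.37)]
paste_can_centre [([222.0, 287.0], 0.8)]
jar_centre [([162.0, 359.0], 0.8)]
top {'fx': 381.2903409874719, 'fy': 381.2903409874719, 'cx': 316.6876148796092, 'cy': 200.4780164931037, 'extrins
[... 393 characters left out ...]
0.71)]
pack_a_centre [([278.0, 196.0], 0.68), ([225.0, 221.0], 0.62)]
tray [([162.0, 462.0], 0.61), ([218.0, 385.0], 0.58)]
soup_can_centre [([126.0, 318.0], 0.57)]
paste_can_centre [([247.0, 310.0], 0.74)]
jar_centre [([134.0, 255.0], 0.77)]
{'fx': 286.7061139963822, 'fy': 286.7061139963822, 'cx': 317.8683901492908, 'cy': 201.17861617908105, 'T_tool_cam': array([[-8.19688802e-04, -9.53189050e-01, -3.02373880e-01,
         7.74125487e-02],
       [ 9.99999641e-01, -8.46806075e-04, -4.14130645e-05,
        -5.06088170e-04],
       [-2.16577559e-04, -3.02373805e-01,  9.53189401e-01,
        -1.43522461e-01],
       [ 0.00000000e+00,  0.00000000e+00,  0.00000000e+00,
         1.00000000e+00]])}
```

View pics/side0.png

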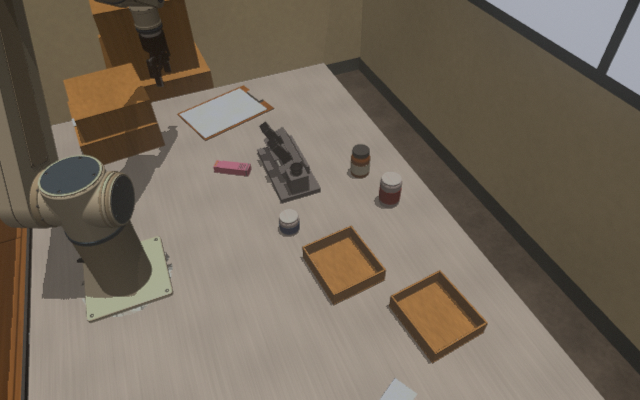

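View pics/top0.png

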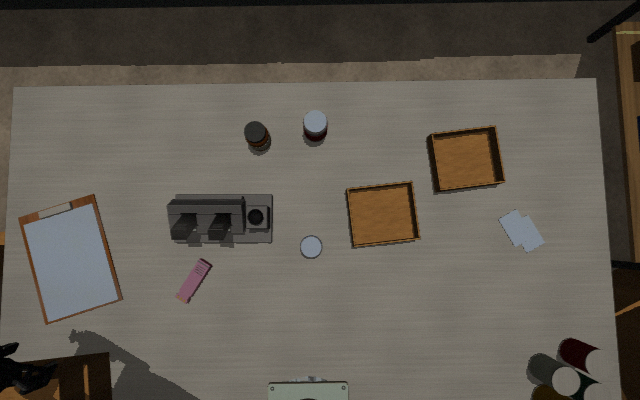

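The side view shows the dock at (288,165), the pink look-alike at (232,168), the cans and jar at (289,221), (390,188) and (360,160), and two trays at (343,265) and (437,314). In the top view the dock is at (220,218), with black packs at about (182,224) and (219,224) and the plunger at (256,216).

Candidates, in top-view pixels:
- **Pack:** the black ones at (182,224) and (219,224), or the pink one at (194,280). I choose the black ones.
- **Tray:** (382,214) or (466,158). I choose (382,214), which is nearer the base at about (309,395).

I'll check the choice in one close crop.

```bash
cat > h.py <<'E'
from station import *
import cv2, numpy as np
np.set_printoptions(precision=4,suppress=True)
def cam(c):
    k=get_calibration(c); K=np.array([[k['fx'],0,k['cx']],[0,k['fy'],k['cy']],[0,0,1]])
    if c=='wrist':
        s=get_state(); T=np.eye(4); T[:3,:3]=s['eef_rot']; T[:3,3]=s['eef_pos']; E=T@k['T_tool_cam']
    else: E=k['extrinsics']
    return K,E
def onz(K,E,u,v,z):
    d=E[:3,:3]@np.linalg.inv(K)@np.array([u,v,1.]); o=E[:3,3]; return o+d*(z-o[2])/d[2]
def proj(K,E,P):
    P=np.atleast_2d(P); q=(P-E[:3,3])@E[:3,:3]; q=q@K.T; return q[:,:2]/q[:,2:]
E
python3 - <<'E'
from h import *
im=cv2.imread('pics/top0.png'); c=im[180:260,155:285]
cv2.imwrite('pics/dock0.png',cv2.resize(c,None,fx=6,fy=6,interpolation=cv2.INTER_CUBIC))
K,E=cam('top')
print('plunger',onz(K,E,256,216.5,.113))
for n,(u,v,z) in dict(paste=(311,246,.06),jar=(257,131,.1),soup=(315,120,.1)).items(): print(n,onz(K,E,u,v,z))
for u,v in [(346.5,187.5),(412.5,181.5),(419.5,239.5),(352.5,247)]: print('tray rim',onz(K,E,u,v,.05))
K2,E2=cam('side')
print('plunger side',onz(K2,E2,296,168,.113))
E
```

```text
plunger [0.5519 0.1228 0.113 ]
paste [ 0.4741 -0.0143  0.06  ]
jar [0.7758 0.1222 0.1   ]
soup [ 0.8029 -0.0297  0.1   ]
tray rim [ 0.6298 -0.1123  0.05  ]
tray rim [ 0.6436 -0.2915  0.05  ]
tray rim [ 0.4869 -0.3047  0.05  ]
tray rim [ 0.4695 -0.125   0.05  ]
plunger side [0.5512 0.1155 0.113 ]
```

View pics/dock0.png

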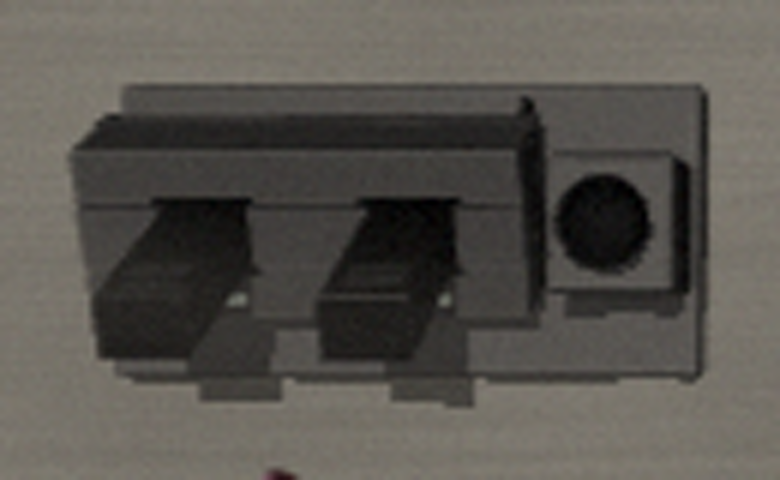

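The crop shows two black packs leaning toward the robot and the plunger head at crop (603,222), which is top (255.5,217). The pink pack is outside the dock, so the choice is confirmed. The dock's yaw is close to 0. Next I'll go above the dock for one close look.

```bash
cat >> h.py <<'E'
from scipy.spatial.transform import Rotation as Rn
def to(p,R):
    s=get_state(); A=np.array(s['eef_rot'])
    print('now',s['clock'],s['eef_pos'],'trans cm',A.T@(np.array(p)-s['eef_pos'])*100,'rot',Rn.from_matrix(A.T@R).as_rotvec())
def Rt(tilt,yaw=0): # tool down, tilted forward by tilt deg, dock yaw deg
    c,s=np.cos(np.radians(tilt)),np.sin(np.radians(tilt))
    return Rn.from_euler('z',yaw,degrees=True).as_matrix()@np.array([[-c,0,s],[0,1,0],[-s,0,-c]])
E
python3 - <<'E'
from h import *
K,E=cam('top')
a=onz(K,E,155+123/6,180+85/6,.01);b=onz(K,E,155+705/6,180+88/6,.01);c=onz(K,E,155+117/6,180+375/6,.01);d=onz(K,E,155+700/6,180+378/6,.01)
print(a,b,c,d)
print('yaw',np.degrees(np.arctan2(-(a-b)[0],(a-b)[1])),np.degrees(np.arctan2(-(c-d)[0],(c-d)[1])),(a+b+c+d)/4)
to([.50,.19,.26],Rt(0))
E
```

```text
[0.6227 0.3659 0.01  ] [0.6173 0.093  0.01  ] [0.4875 0.3663 0.01  ] [0.4823 0.0959 0.01  ]
yaw -1.1272039875711604 -1.1063931269633573 [0.5525 0.2303 0.01  ]
now 0.9 [0.2593 0.5687 0.2313] trans cm [-37.616  -24.4653  -2.8677] rot [ 0.     -0.     -0.4278]
```

Emit:
apply_moves:
  commands:
    - {"translation": [-5.4,-3.5,-0.4],"rotation": [0,0,-0.06],"fingers": 0}
    - {"translation": [-10.8,-7,-0.8],"rotation": [0,0,-0.12],"fingers": 0}
    - {"translation": [-16.2,-10.5,-1.2],"rotation": [0,0,-0.18],"fingers": 0}
    - {"translation": [-21.6,-14,-1.6],"rotation": [0,0,-0.24],"fingers": 0}
    - {"translation": [-27,-17.5,-2],"rotation": [0,0,-0.3],"fingers": 0}
    - {"translation": [-32.4,-21,-2.4],"rotation": [0,0,-0.36],"fingers": 0}
    - {"translation": [-37.6,-24.5,-2.9],"rotation": [0,0,-0.409],"fingers": 0}
    - {"translation": [-37.6,-24.5,-2.9],"rotation": [0,0,-0.409],"fingers": 0}
    - {"translation": [-37.6,-24.5,-2.9],"rotation": [0,0,-0.409],"fingers": 0}
    - {"translation": [-37.6,-24.5,-2.9],"rotation": [0,0,-0.409],"fingers": 0}

```text
clock: 2.15
eef_pos: [0.499, 0.1908, 0.2601]
eef_rot: [[-1.0, 0.018, -0.001], [0.018, 1.0, 0.0], [0.001, 0.0, -1.0]]
ft_force: [-0.8, -0.7, 0.3]
grip_width: -0.0001
grasp_force: 0.0
```

```bash
python3 - <<'E'
from h import *
s=get_state(); print(s['clock'],s['eef_pos'],s['ft_force'],s['grip_width']); print(s['eef_rot'])
K,E=cam('wrist'); np.savez('w1.npz',K=K,E=E)
im=capture('wrist')
o=np.array([.5525,.2303,0]); R=Rn.from_euler('z',-1.1,degrees=True).as_matrix()
ps=np.array([[5,-103,113],[0,-15,75],[0,75,75],[-36.4,-15,153],[-36.4,75,153],[-67.5,-135,0],[-67.5,135,0],[67.5,135,0],[67.5,-135,0]])/1000
print(proj(K,E,ps@R.T+o))
for t in ['plunger_top','socket_a','pack_a_centre']: print(t,[(np.round(r['point']).tolist(),round(r['p'],2)) for r in mark_of(t,'wrist')][:4])
for q in proj(K,E,ps@R.T+o): cv2.circle(im,tuple(int(round(v)) for v in q),3,(0,0,255),1)
cv2.imwrite('pics/w1.png',cv2.resize(im,None,fx=1.25,fy=1.25,interpolation=cv2.INTER_CUBIC))
E
```

```text
2.15 [0.499  0.1908 0.2601] [-0.8074 -0.662   0.3304] -9.259329123319983e-05
[[-0.9998  0.0178 -0.0007]
 [ 0.0178  0.9998  0.0001]
 [ 0.0007  0.0001 -1.    ]]
[[261.8865 238.3552]
 [338.9408 221.5327]
 [412.1    221.5698]
 [345.7007 216.0565]
 [442.2146 216.1059]
 [251.0879 157.1458]
 [442.7832 157.2551]
 [431.2857 244.2805]
 [257.157  244.1961]]
plunger_top [([235.0, 257.0], 0.83), ([219.0, 413.0], 0.7)]
socket_a [([221.0, 335.0], 0.91), ([222.0, 410.0], 0.67)]
pack_a_centre [([80.0, 411.0], 0.77), ([220.0, 410.0], 0.72), ([216.0, 338.0], 0.56)]
```

View pics/w1.png

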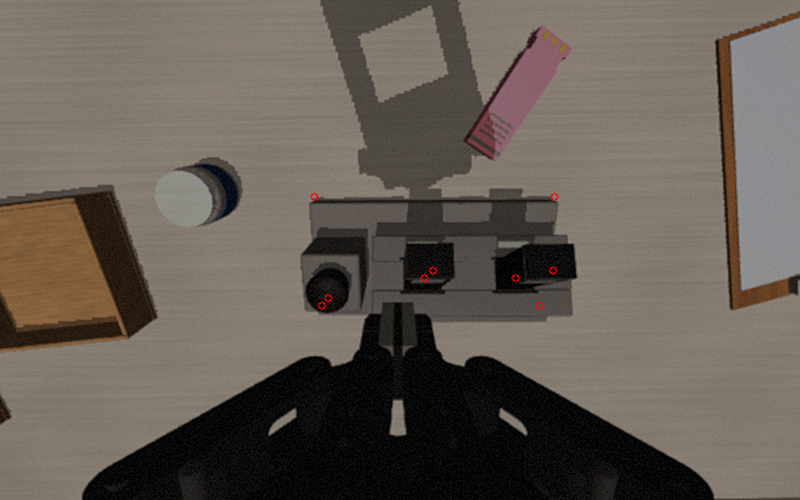

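The wrist view shows the plunger head at about (327,290) in the enlarged picture. The free end of pack a is near (430,261) and that of pack b near (551,261). The trays' side and the paste can are on the left and clear of this motion.

```bash
python3 - <<'E'
from h import *
d=np.load('w1.npz');K,E=d['K'],d['E']
print('plunger',onz(K,E,327/1.25,290/1.25,.113),onz(K,E,257,235,.113))
print('cams',E[:3,3])
for n,(u,v) in dict(a=(430,261),b=(551,261)).items(): print(n,onz(K,E,u/1.25,v/1.25,.151))
im=cv2.imread('pics/w1.png')[175:330,285:590]
im=cv2.convertScaleAbs(im,alpha=2.2,beta=10)
cv2.imwrite('pics/w1c.png',cv2.resize(im,None,fx=2.6,fy=2.6,interpolation=cv2.INTER_CUBIC))
E
```

```text
plunger [0.5479 0.1275 0.113 ] [0.5514 0.1221 0.113 ]
cams [0.4215 0.1918 0.4037]
a [0.5093 0.2145 0.151 ]
b [0.511  0.3048 0.151 ]
```

View pics/w1c.png

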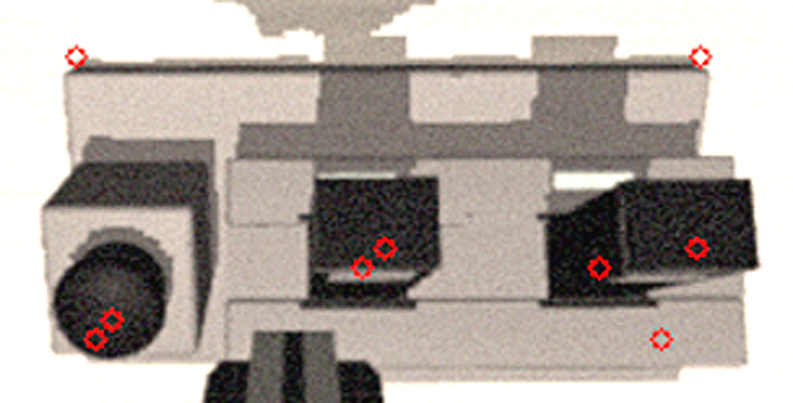

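Emit:
apply_moves:
  commands:
    - {"translation": [-2.6,-3.2,2],"rotation": [0,0,0],"fingers": 0}
    - {"translation": [-5.2,-6.5,5],"rotation": [0,0,0],"fingers": 0}
    - {"translation": [-5.2,-6.5,9],"rotation": [0,0,0],"fingers": 0}
    - {"translation": [-5.2,-6.5,12.5],"rotation": [0,0,0],"fingers": 0}
    - {"translation": [-5.2,-6.5,13.8],"rotation": [0,0,0],"fingers": 0}
    - {"translation": [-5.2,-6.5,14.3],"rotation": [0,0,0],"fingers": 0}
    - {"translation": [-5.2,-6.5,14.8],"rotation": [0,0,0],"fingers": 0}
    - {"translation": [-5.2,-6.5,15.2],"rotation": [0,0,0],"fingers": 0}
    - {"translation": [-5.2,-6.5,15.2],"rotation": [0,0,0],"fingers": 0}

```text
clock: 3.48
eef_pos: [0.5514, 0.1243, 0.1093]
eef_rot: [[-1.0, 0.019, 0.002], [0.019, 1.0, 0.001], [-0.002, 0.001, -1.0]]
ft_force: [0.1, 3.8, 4.9]
grip_width: -0.0001
grasp_force: 2.3
```

Emit:
apply_moves:
  commands:
    - {"translation": [0,0,0.3],"rotation": [0,0,0],"fingers": 0}
    - {"translation": [0,0,0.6],"rotation": [0,0,0],"fingers": 0}
    - {"translation": [0,0,0.7],"rotation": [0,0,0],"fingers": 0}
    - {"translation": [0,0,0.7],"rotation": [0,0,0],"fingers": 0}

```text
clock: 3.98
eef_pos: [0.5514, 0.1242, 0.103]
eef_rot: [[-1.0, 0.019, 0.002], [0.019, 1.0, 0.001], [-0.002, 0.001, -1.0]]
ft_force: [-2.4, 1.7, 12.0]
grip_width: 0.0001
grasp_force: 6.0
```

Force of 12 N at z = 0.103 m exceeds the 8 N spring, so the plunger is at its stop. I'll hold it there for over a second, then go up.

Emit:
apply_moves:
  commands:
    - {"translation": [0,0,0.08],"rotation": [0,0,0],"fingers": 0}
    - {"translation": [0,0,0.08],"rotation": [0,0,0],"fingers": 0}
    - {"translation": [0,0,0.08],"rotation": [0,0,0],"fingers": 0}
    - {"translation": [0,0,0.08],"rotation": [0,0,0],"fingers": 0}
    - {"translation": [0,0,0.08],"rotation": [0,0,0],"fingers": 0}
    - {"translation": [0,0,0.08],"rotation": [0,0,0],"fingers": 0}
    - {"translation": [0,0,0.08],"rotation": [0,0,0],"fingers": 0}
    - {"translation": [0,0,0.08],"rotation": [0,0,0],"fingers": 0}
    - {"translation": [0,0,0.08],"rotation": [0,0,0],"fingers": 0}
    - {"translation": [0,0,0.08],"rotation": [0,0,0],"fingers": 0}
    - {"translation": [0,0,0.08],"rotation": [0,0,0],"fingers": 0}

```text
clock: 5.35
eef_pos: [0.5515, 0.1242, 0.1029]
eef_rot: [[-1.0, 0.019, 0.003], [0.019, 1.0, 0.001], [-0.003, 0.001, -1.0]]
ft_force: [-5.4, 1.4, 19.0]
grip_width: -0.0004
grasp_force: 9.5
```

Emit:
apply_moves:
  commands:
    - {"translation": [0,0,-2],"rotation": [0,0,0],"fingers": 0}
    - {"translation": [0.5,0,-7],"rotation": [0,0,0],"fingers": 3}
    - {"translation": [3,2,-12],"rotation": [0,0,0],"fingers": 5.5}
    - {"translation": [6,5,-13],"rotation": [0,0,0],"fingers": 5.5}
    - {"translation": [6,8,-13],"rotation": [0,0,0],"fingers": 5.5}
    - {"translation": [6,8,-13],"rotation": [0,0,0],"fingers": 5.5}

```text
clock: 6.1
eef_pos: [0.4919, 0.2063, 0.2312]
eef_rot: [[-1.0, 0.016, 0.001], [0.016, 1.0, 0.0], [-0.001, 0.0, -1.0]]
ft_force: [-0.1, 0.3, -0.5]
grip_width: 0.0549
grasp_force: 0.0
```

The plunger was held for over a second and has been released. Next is pack a: a pre-grasp along its axis, with the tool tilted 25°.

```bash
python3 - <<'E'
from h import *
to([.493,.2145,.182],Rt(25,-1.1))
to([.529,.2145,.111],Rt(25,-1.1))
E
```

```text
now 6.1 [0.4919 0.2063 0.2312] trans cm [-0.0924  0.8225  4.9169] rot [ 0.0011 -0.4351  0.0027]
now 6.1 [0.4919 0.2063 0.2312] trans cm [-3.6831  0.8781 12.0214] rot [ 0.0011 -0.4351  0.0027]
```

Emit:
apply_moves:
  commands:
    - {"translation": [0,0.8,0],"rotation": [0,-0.14,0],"fingers": 5.5}
    - {"translation": [0,0.8,0],"rotation": [0,-0.29,0],"fingers": 5.5}
    - {"translation": [0,0.8,2],"rotation": [0,-0.435,0],"fingers": 5.5}
    - {"translation": [0,0.8,4],"rotation": [0,-0.435,0],"fingers": 5.5}
    - {"translation": [-0.1,0.8,4.9],"rotation": [0,-0.435,0],"fingers": 5.5}
    - {"translation": [-0.1,0.8,4.9],"rotation": [0,-0.435,0],"fingers": 5.5}

```text
clock: 6.85
eef_pos: [0.4936, 0.2124, 0.1812]
eef_rot: [[-0.907, 0.02, 0.421], [0.017, 1.0, -0.009], [-0.421, -0.001, -0.907]]
ft_force: [-0.1, -0.2, 0.2]
grip_width: 0.0551
grasp_force: 0.0
```

```bash
python3 - <<'E'
from h import *
K,E=cam('wrist'); im=capture('wrist')
for r in regions_of('pack_a_centre','wrist')[:3]: print(r['box'],r['p'],r['pixels'].sum())
for e in ([.509,.2145,.151],[.511,.3045,.151]): print(proj(K,E,e)); cv2.circle(im,tuple(int(round(v)) for v in proj(K,E,e)[0]),3,(0,0,255),1)
im=cv2.convertScaleAbs(im[60:330,200:600],alpha=2,beta=10)
cv2.imwrite('pics/w2.png',cv2.resize(im,None,fx=2,fy=2,interpolation=cv2.INTER_CUBIC))
to([.529,.2145,.111],Rt(25,-1.1))
E
```

```text
[373.7, 2.8, 465.8, 68.3] 0.67 3518
[293.4, 188.4, 350.4, 254.7] 0.61 3234
[193.4, 109.0, 478.2, 244.4] 0.24 29593
[[322.2936 232.5518]]
[[456.1034 232.7901]]
now 6.95 [0.4941 0.2128 0.1821] trans cm [-0.1613  0.2377  7.9178] rot [ 0.0001 -0.0005 -0.0005]
```

View pics/w2.png

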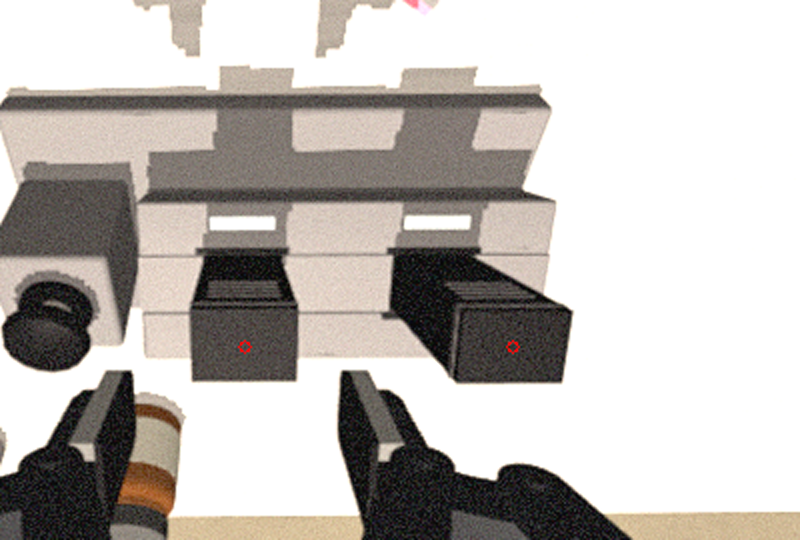

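The picture shows pack a's end centred at (244,344), with the fingers straddling it at (133) and (340). Moving +2.4 mm in y centres them, then I descend and grip.

Emit:
apply_moves:
  commands:
    - {"translation": [0,0.24,2],"rotation": [0,0,0],"fingers": 5.5}
    - {"translation": [-0.1,0.24,5],"rotation": [0,0,0],"fingers": 5.5}
    - {"translation": [-0.1,0.24,7.9],"rotation": [0,0,0],"fingers": 5.5}
    - {"translation": [-0.1,0.24,7.9],"rotation": [0,0,0],"fingers": 5.5}
    - {"translation": [-0.1,0.24,7.9],"rotation": [0,0,0],"fingers": 3}
    - {"translation": [-0.1,0.24,7.9],"rotation": [0,0,0],"fingers": 3}
    - {"translation": [-0.1,0.24,7.9],"rotation": [0,0,0],"fingers": 3}
    - {"translation": [-0.1,0.24,7.9],"rotation": [0,0,0],"fingers": 3}
    - {"translation": [-0.1,0.24,7.9],"rotation": [0,0,0],"fingers": 3}
  force: 70

```text
clock: 8.07
eef_pos: [0.5277, 0.2148, 0.1114]
eef_rot: [[-0.906, 0.019, 0.423], [0.017, 1.0, -0.008], [-0.423, 0.0, -0.906]]
ft_force: [-3.4, -1.3, 8.1]
grip_width: 0.0354
grasp_force: 70.4
```

Emit:
apply_moves:
  commands:
    - {"translation": [0,0,-0.1],"rotation": [0,0,0],"fingers": 3}
    - {"translation": [0,0,-0.2],"rotation": [0,0,0],"fingers": 3}
    - {"translation": [0,0,-0.3],"rotation": [0,0,0],"fingers": 3}
    - {"translation": [0,0,-0.4],"rotation": [0,0,0],"fingers": 3}
    - {"translation": [0,0,-0.4],"rotation": [0,0,0],"fingers": 3}

```text
clock: 8.7
eef_pos: [0.5263, 0.2148, 0.1137]
eef_rot: [[-0.907, 0.019, 0.422], [0.017, 1.0, -0.008], [-0.422, 0.0, -0.907]]
ft_force: [6.2, -0.4, -8.2]
grip_width: 0.0352
grasp_force: 73.1
```

Emit:
apply_moves:
  commands:
    - {"translation": [0,0,-0.1],"rotation": [0,0,0],"fingers": 3}
    - {"translation": [0,0,-0.2],"rotation": [0,0,0],"fingers": 3}
    - {"translation": [0,0,-0.25],"rotation": [0,0,0],"fingers": 3}

```text
clock: 9.07
eef_pos: [0.5251, 0.2149, 0.116]
eef_rot: [[-0.907, 0.019, 0.421], [0.017, 1.0, -0.008], [-0.422, 0.0, -0.907]]
ft_force: [6.7, 0.2, -8.3]
grip_width: 0.0348
grasp_force: 73.1
```

Emit:
apply_moves:
  commands:
    - {"translation": [0,0,-0.2],"rotation": [0,0,0],"fingers": 3}
    - {"translation": [0,0,-0.4],"rotation": [0,0,0],"fingers": 3}
    - {"translation": [0,0,-0.6],"rotation": [0,0,0],"fingers": 3}

```text
clock: 9.45
eef_pos: [0.5223, 0.2148, 0.1214]
eef_rot: [[-0.907, 0.019, 0.421], [0.017, 1.0, -0.008], [-0.421, 0.0, -0.907]]
ft_force: [5.3, 0.2, -7.1]
grip_width: 0.0351
grasp_force: 73.1
```

```bash
python3 - <<'E'
from h import *
K,E=cam('wrist'); im=capture('wrist'); t=capture('side')
im=cv2.convertScaleAbs(im[60:330,200:600],alpha=2,beta=10)
cv2.imwrite('pics/w3.png',np.hstack([im, cv2.convertScaleAbs(cv2.resize(t[110:205,240:340],(284,270),interpolation=cv2.INTER_CUBIC),alpha=2)]))
E
```

```text
(no output)
```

View pics/w3.png

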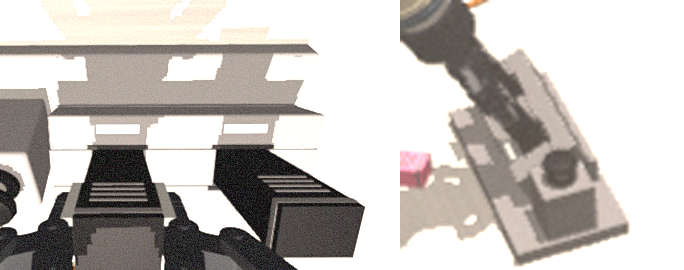

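The force dropped to about 9 N after 11 mm of travel, so pack a is giving way. I keep pulling straight.

Emit:
apply_moves:
  commands:
    - {"translation": [0,0,-0.5],"rotation": [0,0,0],"fingers": 3}
    - {"translation": [0,0,-1],"rotation": [0,0,0],"fingers": 3}
    - {"translation": [0,0,-1.5],"rotation": [0,0,0],"fingers": 3}
    - {"translation": [0,0,-2],"rotation": [0,0,0],"fingers": 3}
    - {"translation": [0,0,-2.5],"rotation": [0,0,0],"fingers": 3}

```text
clock: 10.18
eef_pos: [0.5114, 0.215, 0.1447]
eef_rot: [[-0.907, 0.019, 0.421], [0.017, 1.0, -0.008], [-0.421, 0.0, -0.907]]
ft_force: [0.2, -0.1, -0.2]
grip_width: 0.0354
grasp_force: 74.1
```

```bash
python3 - <<'E'
from h import *
K,E=cam('wrist'); im=capture('wrist'); t=capture('side')
im=cv2.convertScaleAbs(im[60:330,200:600],alpha=2,beta=10)
cv2.imwrite('pics/w4.png',np.hstack([im, cv2.convertScaleAbs(cv2.resize(t[110:205,240:340],(284,270),interpolation=cv2.INTER_CUBIC),alpha=2)]))
E
```

```text
(no output)
```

View pics/w4.png

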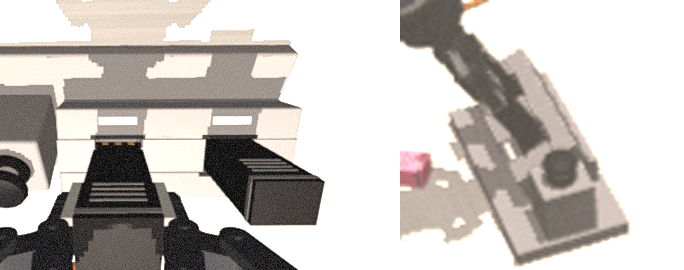

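Gold contacts are visible at crop (118,143), so pack a is out of its socket. Pack b at (285,200) is unchanged. I'll lift clear, then turn upright and carry to the tray.

```bash
python3 - <<'E'
from h import *
R=Rt(25,-1.1)
to([.48,.213,.22],R);to([.48,.213,.27],R);to([.557,-.208,.27],Rt(0))
E
```

```text
now 10.275 [0.5116 0.2151 0.1449] trans cm [-0.3097 -0.2646 -8.1375] rot [ 0.0006 -0.0006  0.0003]
now 10.275 [0.5116 0.2151 0.1449] trans cm [ -2.4199  -0.2626 -12.6704] rot [ 0.0006 -0.0006  0.0003]
now 10.275 [0.5116 0.2151 0.1449] trans cm [-10.1178 -42.2118  -9.1052] rot [-0.0037  0.4357 -0.0184]
```

Emit:
apply_moves:
  commands:
    - {"translation": [0,0,-2],"rotation": [0,0,0],"fingers": 3}
    - {"translation": [-0.1,0,-4.5],"rotation": [0,0,0],"fingers": 3}
    - {"translation": [-0.3,0,-8],"rotation": [0,0,0],"fingers": 3}
    - {"translation": [-1.2,0,-11],"rotation": [0,0,0],"fingers": 3}
    - {"translation": [-2.4,0,-12.7],"rotation": [0,0,0],"fingers": 3}
    - {"translation": [-3.4,-5,-12.2],"rotation": [0,0.1,0],"fingers": 3}
    - {"translation": [-4.4,-10,-11.8],"rotation": [0,0.2,-0.01],"fingers": 3}
    - {"translation": [-5.4,-15,-11.4],"rotation": [0,0.3,-0.01],"fingers": 3}
    - {"translation": [-6.3,-20,-11],"rotation": [0,0.4,-0.02],"fingers": 3}
    - {"translation": [-7.2,-25,-10.6],"rotation": [0,0.436,-0.02],"fingers": 3}
    - {"translation": [-8.1,-30,-10.1],"rotation": [0,0.436,-0.02],"fingers": 3}
    - {"translation": [-9,-35,-9.7],"rotation": [0,0.436,-0.02],"fingers": 3}
    - {"translation": [-9.7,-39,-9.3],"rotation": [0,0.436,-0.02],"fingers": 3}
    - {"translation": [-10.1,-42.2,-9.1],"rotation": [0,0.436,-0.02],"fingers": 3}
    - {"translation": [-10.1,-42.2,-9.1],"rotation": [0,0.436,-0.02],"fingers": 3}
    - {"translation": [-10.1,-42.2,-9.1],"rotation": [0,0.436,-0.02],"fingers": 3}

```text
clock: 12.28
eef_pos: [0.5566, -0.2076, 0.269]
eef_rot: [[-1.0, -0.0, -0.002], [-0.0, 1.0, -0.004], [0.002, -0.004, -1.0]]
ft_force: [-1.1, 0.4, -1.4]
grip_width: 0.0354
grasp_force: 74.0
```

```bash
python3 - <<'E'
from h import *
k=get_calibration('wrist');K,E=cam('wrist'); im=capture('wrist')
T=k['T_tool_cam']
for a in (-4,0,4,8):  # pack pitch in tool: contact end shift toward +x
    A=np.radians(a); c0=np.array([0,0,-.019]); ax=np.array([np.sin(A),0,np.cos(A)]); fx=np.array([np.cos(A),0,-np.sin(A)])
    pts=[c0+ax*L+fx*.013 for L in (.094,.09,.0)]+[c0+ax*.094-fx*.013]
    print(a,proj(K,T,np.array(pts)).round(1).tolist())
im=cv2.convertScaleAbs(im[120:400,220:420],alpha=1.8,beta=15)
cv2.imwrite('pics/w5.png',cv2.resize(im[:200],None,fx=3,fy=3,interpolation=cv2.INTER_CUBIC))
E
```

```text
-4 [[318.4, 203.1], [318.4, 204.4], [318.8, 250.0], [318.4, 233.7]]
0 [[318.4, 195.5], [318.4, 197.0], [318.8, 250.8], [318.4, 225.9]]
4 [[318.4, 187.9], [318.4, 189.6], [318.8, 251.7], [318.4, 218.1]]
8 [[318.4, 180.4], [318.4, 182.3], [318.8, 252.8], [318.4, 210.3]]
```

View pics/w5.png

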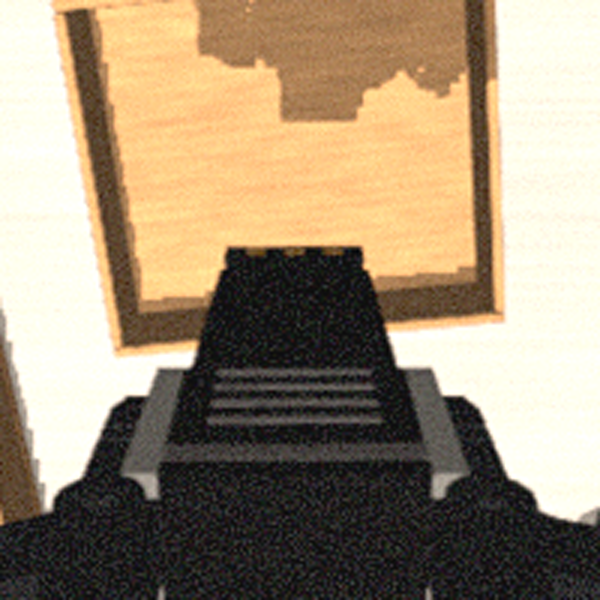

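The pack's contact edge is at crop row 247, which is row 202 in the full picture. That means the pack is pitched about 3.6° in the tool, matching its seated play. I'll correct by +0.063 rad about y and lower into the tray, which is clear below.

Emit:
apply_moves:
  commands:
    - {"translation": [0,0,4],"rotation": [0,0.063,0],"fingers": 3}
    - {"translation": [0,0,8],"rotation": [0,0.063,0],"fingers": 3}
    - {"translation": [0,0,12],"rotation": [0,0.063,0],"fingers": 3}
    - {"translation": [0,0,15.5],"rotation": [0,0.063,0],"fingers": 3}
    - {"translation": [0,0,17.5],"rotation": [0,0.063,0],"fingers": 3}
    - {"translation": [0,0,18.1],"rotation": [0,0.063,0],"fingers": 3}
    - {"translation": [0,0,18.1],"rotation": [0,0.063,0],"fingers": 3}
    - {"translation": [0,0,18.1],"rotation": [0,0.063,0],"fingers": 3}

```text
clock: 13.32
eef_pos: [0.5577, -0.2091, 0.0898]
eef_rot: [[-0.998, -0.001, -0.062], [-0.0, 1.0, -0.005], [0.062, -0.005, -0.998]]
ft_force: [-0.5, -0.2, -2.2]
grip_width: 0.0348
grasp_force: 74.1
```

```bash
python3 - <<'E'
from h import *
s=get_state();print(s['eef_pos'],s['ft_force']);print(s['eef_rot'])
k=get_calibration('wrist');K,E=cam('wrist');T=k['T_tool_cam'];im=capture('wrist')
E
```

```text
[ 0.5577 -0.2091  0.0898] [-0.528  -0.2274 -2.2239]
[[-0.9981 -0.0006 -0.0618]
 [-0.0003  1.     -0.0052]
 [ 0.0618 -0.0051 -0.9981]]
```

Emit:
apply_moves:
  commands:
    - {"translation": [0,0,0.2],"rotation": [0,0,0],"fingers": 3}
    - {"translation": [0,0,0.4],"rotation": [0,0,0],"fingers": 3}
    - {"translation": [0,0,0.6],"rotation": [0,0,0],"fingers": 3}
    - {"translation": [0,0,0.7],"rotation": [0,0,0],"fingers": 3}
    - {"translation": [0,0,0.7],"rotation": [0,0,0],"fingers": 3}

```text
clock: 14.0
eef_pos: [0.5562, -0.2088, 0.0813]
eef_rot: [[-0.998, -0.001, -0.064], [-0.0, 1.0, -0.004], [0.064, -0.004, -0.998]]
ft_force: [-0.3, 0.5, -1.9]
grip_width: 0.0356
grasp_force: 74.3
```

Emit:
apply_moves:
  commands:
    - {"translation": [0,0,0.1],"rotation": [0,0,0],"fingers": 3}
    - {"translation": [0,0,0.2],"rotation": [0,0,0],"fingers": 3}
    - {"translation": [0,0,0.3],"rotation": [0,0,0],"fingers": 3}
    - {"translation": [0,0,0.3],"rotation": [0,0,0],"fingers": 3}

```text
clock: 14.5
eef_pos: [0.5566, -0.2089, 0.0811]
eef_rot: [[-0.998, -0.001, -0.063], [-0.0, 1.0, -0.005], [0.063, -0.005, -0.998]]
ft_force: [-5.2, 2.2, 21.2]
grip_width: 0.0351
grasp_force: 77.1
```

Contact with the floor at z = 0.081 m, with 21 N. I'll ease off to near zero before letting go.

Emit:
apply_moves:
  commands:
    - {"translation": [0,0,-0.1],"rotation": [0,0,0],"fingers": 3}
    - {"translation": [0,0,-0.2],"rotation": [0,0,0],"fingers": 3}
    - {"translation": [0,0,-0.25],"rotation": [0,0,0],"fingers": 3}
    - {"translation": [0,0,-0.25],"rotation": [0,0,0],"fingers": 3}
  force: 30

```text
clock: 15.0
eef_pos: [0.5564, -0.2088, 0.0812]
eef_rot: [[-0.998, -0.001, -0.064], [-0.0, 1.0, -0.004], [0.064, -0.004, -0.998]]
ft_force: [-1.6, 0.4, 6.0]
grip_width: 0.0355
grasp_force: 74.6
```

Emit:
apply_moves:
  commands:
    - {"translation": [0,0,0],"rotation": [0,0,0],"fingers": 3.8}
    - {"translation": [0,0,0],"rotation": [0,0,0],"fingers": 4.2}
    - {"translation": [0,0,0],"rotation": [0,0,0],"fingers": 4.8}
    - {"translation": [0,0,0],"rotation": [0,0,0],"fingers": 5.6}
    - {"translation": [0,0,0],"rotation": [0,0,0],"fingers": 6}
    - {"translation": [0,0,0],"rotation": [0,0,0],"fingers": 6}

```text
clock: 15.75
eef_pos: [0.5563, -0.2088, 0.0809]
eef_rot: [[-0.998, -0.001, -0.064], [-0.0, 1.0, -0.004], [0.064, -0.004, -0.998]]
ft_force: [1.0, 0.3, 0.3]
grip_width: 0.0601
grasp_force: 0.0
```

```bash
python3 - <<'E'
from h import *
to([.55,-.2088,.20],get_state()['eef_rot'])
E
```

```text
now 15.75 [ 0.5563 -0.2088  0.0809] trans cm [  1.3856  -0.0506 -11.8449] rot [0. 0. 0.]
```

Emit:
apply_moves:
  commands:
    - {"translation": [0.2,0,-3],"rotation": [0,0,0],"fingers": 6}
    - {"translation": [0.4,0,-7],"rotation": [0,0,0],"fingers": 6}
    - {"translation": [0.75,0,-12],"rotation": [0,0,0],"fingers": 6}
    - {"translation": [6,0,-15],"rotation": [0,0,0],"fingers": 6}
    - {"translation": [10,0,-16],"rotation": [0,0,0],"fingers": 6}
    - {"translation": [10,0,-16],"rotation": [0,0,0],"fingers": 6}

```text
clock: 16.5
eef_pos: [0.465, -0.2081, 0.2483]
eef_rot: [[-0.998, 0.001, -0.063], [0.001, 1.0, -0.005], [0.063, -0.005, -0.998]]
ft_force: [1.2, -0.1, 0.9]
grip_width: 0.0601
grasp_force: 0.0
```

```bash
python3 - <<'E'
from h import *
w=capture('wrist'); t=capture('top'); s=capture('side')
for c in('top','side'):
  for n in ('soup_can_centre','paste_can_centre','jar_centre'): print(c,n,[(np.round(r['point']).tolist(),round(r['p'],2)) for r in mark_of(n,c)][:2])
f=lambda i:cv2.convertScaleAbs(i,alpha=1.5,beta=15)
a=cv2.resize(t[100:260,155:435],(490,280));b=cv2.resize(s[120:310,250:400],(221,280))
cv2.imwrite('pics/end.png',f(np.vstack([np.hstack([a,b]),cv2.resize(w,(711,300))[:, :711]])))
E
```

```text
top soup_can_centre [([126.0, 317.0], 0.92)]
top paste_can_centre [([247.0, 312.0], 0.87)]
top jar_centre [([134.0, 261.0], 0.72)]
side soup_can_centre [([189.0, 393.0], 0.94)]
side paste_can_centre [([221.0, 289.0], 0.6), ([138.0, 275.0], 0.57)]
side jar_centre [([161.0, 359.0], 0.65)]
```

View pics/end.png

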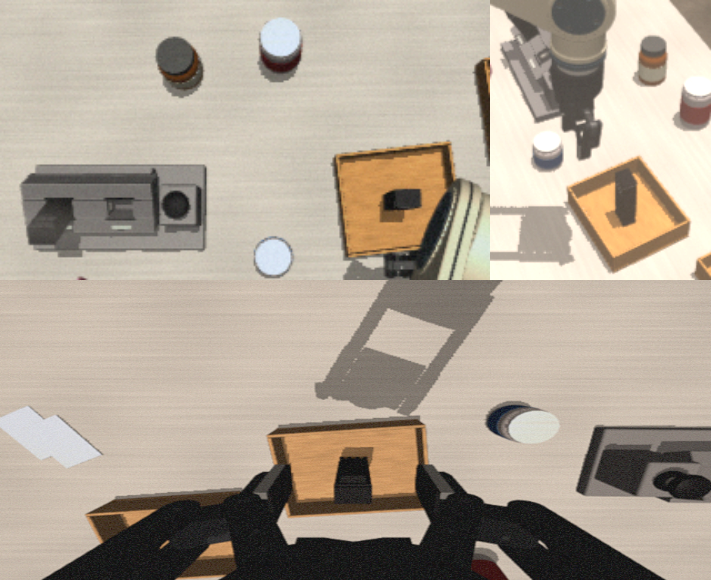

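The pack stands upright in the near tray, at (402,199) in the top panel and (625,195) in the side panel. Pack b is still seated at (50,215). The cans and jar haven't moved and the gripper is clear.

```bash
python3 -c "
from station import *
print(sign_off())"
```

```text
the job is handed in; nothing more can be done
None
```

The job is handed in, with no verdict returned: the plunger was held at its stop for over a second, pack a gave way and stands upright in the near tray, pack b was never touched and is still seated, and the cans and jar have not visibly moved.

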